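# Slide the sample carrier round the L-shaped slot to the reading head

### The arm

A 6-joint arm with a two-finger parallel gripper is mounted at the origin on the work surface. World frame = base frame: x ahead of the robot, y to its left, z up, the work surface at z = 0. Lengths are in m, angles in rad, forces in N, time in s.
With the tool pointing down it reaches from about 0.35 to 0.725 m from the base axis. Payload 4.3 kg.
Tool frame: the origin (TCP) lies on the centre line of the jaws, within the pads' length; the fingertips stand 8 mm ahead of it and the grasp point (between the pads) lies 11 mm behind it; z points along the fingers, y is the direction in which the jaws open and shut (so a half turn about z gives the same grasp; the last joint's range is limited). The gripper opens to 85 mm and grips with 20 to 120 N. Pads are 22 mm wide; open, the fingers measure 114 mm over their backs; the gripper's body (76 mm by 85 mm) begins 54 mm behind the grasp point. The pads swing forward as they close: fully open they stand 13 mm farther back than shut.
Start: joints at [1.105, 0.377, 0.081, 1.274, 0, 1.46], TCP at [0.2, 0.539, 0.239] pointing down, gripper open.
Joint ranges: [-2.72, 2.72], [-0.84, 1.66], [-1.02, 1.22], [-1.77, 2.12], [-1.37, 1.28], [-3.14, 3.14]. Speed limits (rad/s): [2.57, 2.57, 3.14, 3.14, 3.14, 3.14].

### API

Orientations are given as a unit quaternion [w, x, y, z].
In Python, from cell import arm gives the robot as it stands.
- The arm moves only by the shell command python3 -m handwheel 'ROWS'. ROWS is JSON, a list of rows, each an object with "dr": the turn, a rotation vector about the world's x, y, z in rad, a list of three; "travel": the shift along the world's x, y, z in m, a list of three; "grip": the opening, from 0 (shut) to 1 (fully open). In form: [{"dr": [ax, ay, az], "travel": [x, y, z], "grip": grip}, ...]. A call has 1 to 12 rows; each row is the pose to reach, as a shift and turn from the pose measured when the call began; what a row does not reach only later rows make up. A row lasts 1/12 s, in which the tool goes at most 41.7 mm and 7.16 degrees, less where a joint would pass 70% of its speed; a pose out of reach is approached as far as the arm can. A call with a gripper value outside its range is refused whole. The fingers move at their own pace and stop on an object; the grip force is fixed at half the most. Time passes only in rows, so rows that repeat a pose let the fingers close. It gives the time, the measured TCP pose, the force and the opening at its end, in the units of the state.
- arm.state(): the state, without advancing time (a new reading comes with each control period).
- arm.read_camera(name): name is "side" or "top" or "wrist"; returns a dict with "frame" (420x560x3 uint8, red, green, blue), "range_z" (420x560 float32, m along the optical axis (not along the pixel's ray), 0 where there is no reading), "K" (3x3 intrinsics, pixels), "dist" ([k1, k2, p1, p2, k3] as OpenCV has them; the pictures are not rectified), "origin" and "orientation" of the camera in the world; the wrist camera has in their place "hand_eye" (4x4, takes a point from camera to tool coordinates, whose origin is the TCP and whose axes are the flange's). Camera axes: x right, y up, looking along -z (the intrinsics and any distortion apply to the point x, -y, -z); pixel columns grow to the right and rows downward; lengths in m; the calibration is good to about 2 mm. A picture is of the moment at which its call begins: read the wrist's pose just before it.
- arm.hand_in(): hands the job in, once; it reports no verdict.
The state is a dict: "t": time; "qpos": joint angles; "dq": joint speeds; "tau": joint torques, N m; "position": TCP position; "orientation": TCP orientation; "contact_force": force on the tool from outside, world axes, zero at the start; "torque": the same for the moment, N m; "opening": finger opening in m.
Only numpy, scipy, OpenCV 4.12 (cv2) and the standard library are available. Lean on these libraries where they do the work, as an engineer would, in place of code of your own. Each camera call takes 0.05 s, during which the arm holds its last target. There are 200 camera calls.

### The job

Load the sample for reading: with the fingertips, gently push the cup carrier along the L-shaped slot in the analyser's deck to the corner, then sideways down the other leg until it is fully home at the slot's end, in front of the reading head. Only push it from the side; do not pinch it, lift it or shove it hard. Leave the bottle, the jar, the beaker and the spare cup where they stand.

Things in the scene. Friction and masses are not known exactly. Their poses are not given: they have to be found in the camera images.
- analyser: Fixed low white housing, 230 (x) x 250 (y) mm, its flat bare-metal deck 52 mm above the bench. Origin: centre of the underside; z up. The L-shaped slot in the deck is 14 mm wide, cut through an 8 mm plate: leg 1 runs along +x at y = -35 mm (carrier centre from x = -57 to the corner at 37 mm), leg 2 along +y at x = 35 mm from the corner to its end (carrier centre at y = 42 mm).
- carrier: Sliding sample carrier, about 300 g: steel plate 52 mm across, 12 mm thick, flat on the deck; on it a fixed closed cup, 34 mm across, top 44 mm above the deck; under it a 10 mm pin in the slot, 2 mm play each side, with a flange below the deck that keeps it from coming out. Origin: centre of the plate's underside, on the pin's axis; z up. Starts in leg 1, 70 to 94 mm before the corner. Slides under 1 to 2 N.
- slot_corner (a point): Corner of the slot, at deck height: where the carrier's origin is when its pin meets the far wall of leg 1. Axes as the analyser's. The pin can turn into leg 2 only within 4 mm of that wall.
- slot_end (a point): Where the carrier's origin is when fully home, its pin against the end wall of leg 2, at deck height. Axes as the analyser's.
- reading_head (a point): Top centre of the white reading head on the deck beyond the end of leg 2: 80 (x) x 40 (y) mm, 57 mm above the deck. Axes as the analyser's. Else the deck bears only a low tilted touch panel, 70 x 92 mm, up to 22 mm high, centred at x = -68, y = 66 mm of the analyser.
- reagent_bottle: Bystander: amber bottle, 68 mm across, 145 mm high, on the bench beside the analyser's +y edge. Origin: centre of its underside.
- white_jar: Bystander: white jar, 52 mm across, 65 mm high, on the bench beside the analyser's +x edge. Origin: centre of its underside.
- spare_cup: Bystander: spare closed sample cup, 34 mm across, 32 mm high, on the bench beside the analyser's -y edge. Origin: centre of its underside.
- beaker: Bystander: glass beaker, 60 mm across, 75 mm high, on the bench beside the analyser's -y edge. Origin: centre of its underside.

How it is judged:
By the outcome, as a careful person would: the job done as asked, in the order asked, and still so for the second after the job is handed in, with the robot touching nothing.
It also fails if it takes over 54 s, if anything falls off the work surface, if the arm or the gripper's body presses on something with over 40 N, if the wrist force passes 120 N, or if a joint passes its speed limit or range.

## Working session

There is one attempt and no reset: what is moved stays moved. The work goes in short steps, Python scripts to look and compute and a shell command to move; the robot and the scene stay as the last step left them, time stands still between calls to the robot, and variables do not carry over. Pictures are saved under pics/ and viewed, about 8 in all and at most 12, crops included, and the job is handed in when it is done.

```bash
mkdir -p pics; cat > h.py <<'E'
import numpy as np, cv2
from cell import arm
from scipy.spatial.transform import Rotation as R
def cam(name):
    s=arm.state(); c=arm.read_camera(name)
    if 'origin' in c:
        T=np.eye(4); q=c['orientation']; T[:3,:3]=R.from_quat([*q[1:],q[0]]).as_matrix(); T[:3,3]=c['origin']
    else:
        T=np.eye(4); q=s['orientation']; T[:3,:3]=R.from_quat([*q[1:],q[0]]).as_matrix(); T[:3,3]=s['position']; T=T@c['hand_eye']
    c['T']=T; return c
def pts(c,uv,z=None):
    uv=np.array(uv,float).reshape(-1,1,2); n=cv2.undistortPoints(uv,np.array(c['K']),np.array(c['dist'])).reshape(-1,2)
    d=np.c_[n[:,0],-n[:,1],-np.ones(len(n))]
    if z is None:
        r=np.array([c['range_z'][int(v),int(u)] for u,v in uv.reshape(-1,2)]); p=d*r[:,None]
        return p@c['T'][:3,:3].T+c['T'][:3,3]
    w=d@c['T'][:3,:3].T; o=c['T'][:3,3]; return o+w*((z-o[2])/w[:,2])[:,None]
def save(c,f,crop=None,k=1):
    im=c['frame'][:,:,::-1]
    if crop: x0,y0,x1,y1=crop; im=im[y0:y1,x0:x1]
    cv2.imwrite('pics/'+f,cv2.resize(im,None,fx=k,fy=k,interpolation=cv2.INTER_CUBIC))
E
python3 - <<'E'
from h import *
import pickle
s=arm.state();print(s)
for n in('top','side'):
    c=cam(n);save(c,n+'0.png',k=1.42);pickle.dump(c,open(n+'0.pkl','wb'));print(n,c['T'].round(3).tolist(),c['K'])
E
```

```text
{'t': 0.0, 'qpos': array([ 1.10472528e+00,  3.78090050e-01,  7.96185447e-02,  1.27440760e+00,
       -1.24903205e-05,  1.46051140e+00]), 'dq': array([ 0.00033983,  0.00159568,  0.00216476,  0.0013953 , -0.00054687,
       -0.00117577]), 'tau': array([ 3.47516243e-04, -4.63601732e+01,  2.69877058e+01,  2.08284130e-02,
       -2.20883203e-05, -9.62907194e-06]), 'position': array([0.1999849 , 0.5384106 , 0.23834262]), 'orientation': array([-2.89980573e-04,  1.76956176e-01,  9.84218181e-01, -1.00021839e-03]), 'contact_force': array([-0.12776924, -0.56661503, -0.18336337]), 'torque': array([ 0.00553315, -0.03739245,  0.00530299]), 'opening': 0.08540808215685407}
top [[-0.008, 0.977, -0.211, 0.442], [-1.0, -0.009, -0.004, 0.052], [-0.006, 0.211, 0.978, 0.845], [0.0, 0.0, 0.0, 1.0]] [[449.94681764   0.         278.66106061]
 [  0.         449.94681764 210.60258366]
 [  0.           0.           1.        ]]
side [[0.819, 0.443, -0.366, 0.244], [-0.574, 0.636, -0.515, -0.419], [0.005, 0.632, 0.775, 0.786], [0.0, 0.0, 0.0, 1.0]] [[511.15138972   0.         280.16045324]
 [  0.         511.15138972 211.32720898]
 [  0.           0.           1.        ]]
```

View pics/top0.png

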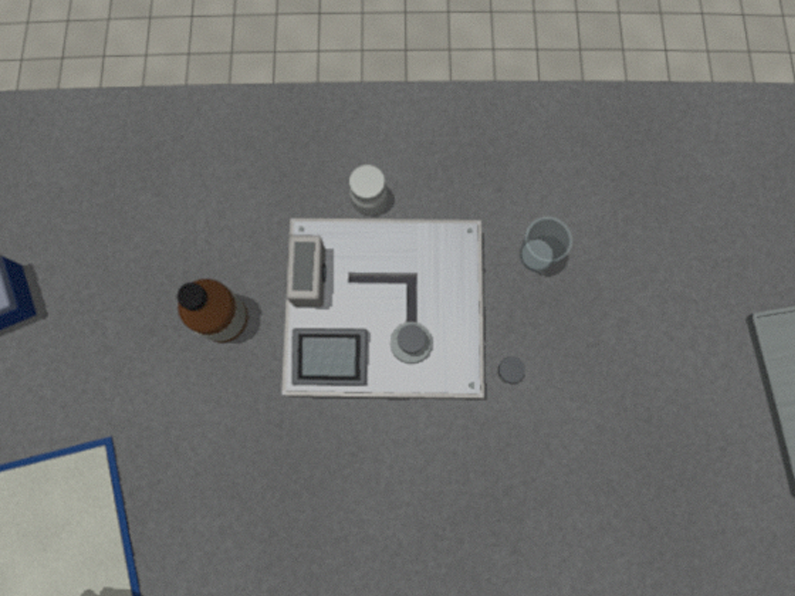

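View pics/side0.png

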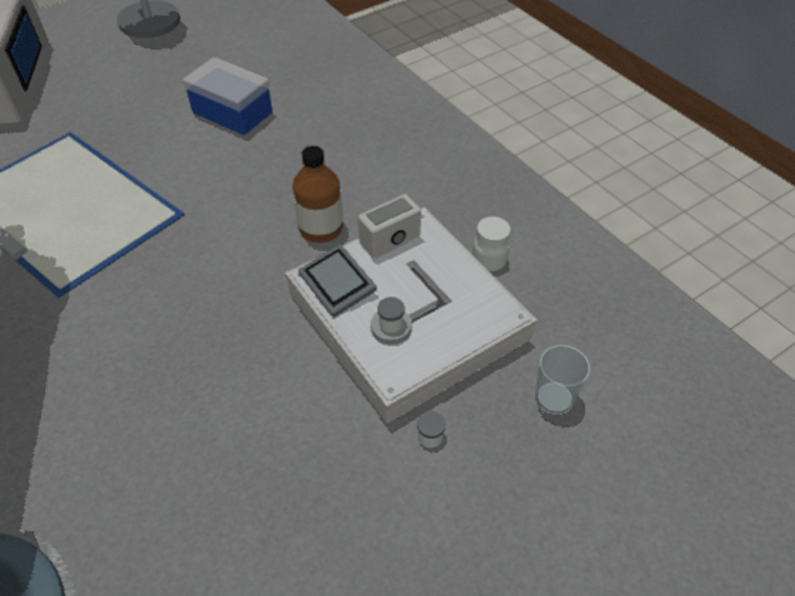

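Top view (x1.42): the deck corners are at (290,220), (481,221), (484,396) and (283,393). The slot corner is at (411,278), the leg 2 end at (349,278) and the carrier plate centre at (411,343). The side view agrees with this layout.

```bash
python3 - <<'E'
from h import *
import pickle
c=pickle.load(open('top0.pkl','rb'))
k=1.42
P=lambda l,z:pts(c,np.array(l)/k,z)[:,:2].round(4)
co=P([(290,220),(481,221),(484,396),(283,393)],.052);print('corners',co.tolist(),'centre',co.mean(0))
# fit
loc=np.array([(.115,.125),(.115,-.125),(-.115,-.125),(-.115,.125)])
A=loc-loc.mean(0);B=co-co.mean(0);th=np.arctan2((A[:,0]*B[:,1]-A[:,1]*B[:,0]).sum(),(A*B).sum());print('yaw deg',np.degrees(th))
Rz=np.array([[np.cos(th),-np.sin(th)],[np.sin(th),np.cos(th)]])
f=lambda p:(co.mean(0)+Rz@np.array(p)).round(4)
print('corner',f((.037,-.035)),f((.035,-.035)),'end',f((.035,.042)),'start1',f((-.057,-.035)))
print('slot corner pix',P([(411,278)],.052),'leg2 slot tip (0.035,.049)',P([(349,278)],.052))
print('plate',P([(411,343)],.064),'cup top',P([(412,338)],.096))
print('bottle top',P([(192,296)],.145),'jar',P([(367,180)],.065),'spare',P([(512,369)],.032),'beaker',P([(548,239)],.075),'head top',P([(305,265)],.109), pts(c,np.array([(305,265),(412,338),(450,350),(330,357)])/k))
E
```

```text
corners [[0.7206, 0.1929], [0.7166, -0.057], [0.4901, -0.0525], [0.4958, 0.1957]] centre [0.605775 0.069775]
yaw deg -1.0297496571938298
corner [0.6421 0.0341] [0.6401 0.0342] end [0.6415 0.1111] start1 [0.5482 0.0358]
slot corner pix [[0.6407 0.0355]] leg2 slot tip (0.035,.049) [[0.6415 0.1149]]
plate [[0.5552 0.0369]] cup top [[0.5565 0.0362]]
bottle top [[0.599  0.2855]] jar [[0.7699 0.0914]] spare [[ 0.5251 -0.0921]] beaker [[ 0.6842 -0.1377]] head top [[0.6437 0.1632]] [[ 0.6434515   0.16303975  0.11004614]
 [ 0.55603064  0.03630026  0.09907899]
 [ 0.54760975 -0.01196504  0.05203466]
 [ 0.53767484  0.13577475  0.07203626]]
```

```bash
python3 -m handwheel '[{"dr":[0,0,0.05],"travel":[0.01,-0.017,0],"grip":0},{"dr":[0,0,0.1],"travel":[0.03,-0.051,0],"grip":0},{"dr":[0,0,0.15],"travel":[0.05,-0.085,0],"grip":0},{"dr":[0,0,0.2],"travel":[0.07,-0.119,0],"grip":0},{"dr":[0,0,0.25],"travel":[0.09,-0.153,0],"grip":0},{"dr":[0,0,0.3],"travel":[0.11,-0.187,0],"grip":0},{"dr":[0,0,0.338],"travel":[0.13,-0.221,0],"grip":0},{"dr":[0,0,0.338],"travel":[0.15,-0.255,0],"grip":0},{"dr":[0,0,0.338],"travel":[0.17,-0.289,0],"grip":0},{"dr":[0,0,0.338],"travel":[0.19,-0.323,0],"grip":0},{"dr":[0,0,0.338],"travel":[0.2,-0.35,0],"grip":0},{"dr":[0,0,0.338],"travel":[0.205,-0.36,0],"grip":0}]'
```

```text
t: 1.1
position: [0.4059, 0.1751, 0.2381]
orientation: [-0.0, 0.011, 1.0, -0.002]
contact_force: [-0.4, 0.5, -0.4]
opening: 0.0001
```

```bash
python3 -m handwheel '[{"dr":[0,0,0],"travel":[0.015,-0.025,-0.01],"grip":0},{"dr":[0,0,0],"travel":[0.03,-0.05,-0.03],"grip":0},{"dr":[0,0,0],"travel":[0.045,-0.075,-0.05],"grip":0},{"dr":[0,0,0],"travel":[0.06,-0.1,-0.07],"grip":0},{"dr":[0,0,0],"travel":[0.075,-0.12,-0.09],"grip":0},{"dr":[0,0,0],"travel":[0.09,-0.138,-0.1],"grip":0},{"dr":[0,0,0],"travel":[0.09,-0.138,-0.115],"grip":0},{"dr":[0,0,0],"travel":[0.09,-0.138,-0.12],"grip":0},{"dr":[0,0,0],"travel":[0.09,-0.138,-0.12],"grip":0}]'
python3 - <<'E'
from h import *
c=cam('wrist');save(c,'w1.png',k=1.42)
c=cam('side');save(c,'s1.png',crop=(180,100,400,300),k=3.5)
import pickle;pickle.dump(c,open('s1.pkl','wb'))
E
```

```text
t: 1.85
position: [0.494, 0.0372, 0.1163]
orientation: [-0.003, 0.011, 1.0, -0.001]
contact_force: [0.5, -0.3, -0.1]
opening: -0.0002
```

View pics/s1.png

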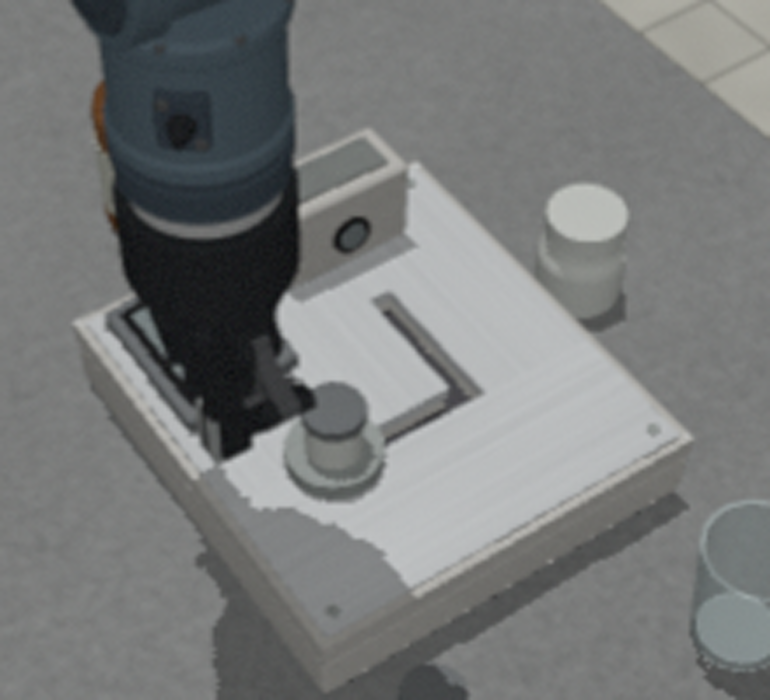

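View pics/w1.png

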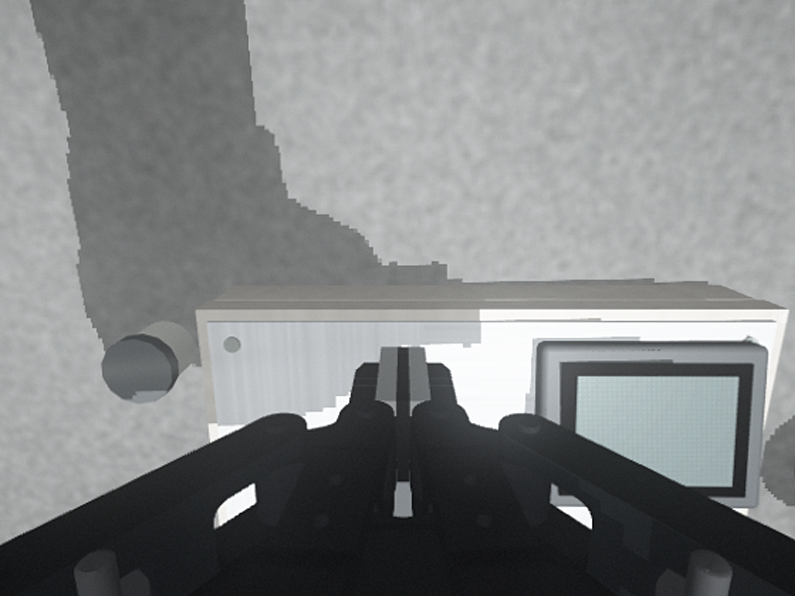

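The side view shows the shut jaws over the deck's near edge, behind the carrier (plate at about (335,455) in the crop). The wrist view shows the tips clear of the touch panel. I'll descend next, then push.

```bash
python3 -m handwheel '[{"dr":[0,0,0],"travel":[0,0,-0.015],"grip":0},{"dr":[0,0,0],"travel":[0,0,-0.03],"grip":0},{"dr":[0,0,0],"travel":[0,0,-0.042],"grip":0},{"dr":[0,0,0],"travel":[0.0,0,-0.05],"grip":0},{"dr":[0,0,0],"travel":[0.004,0,-0.05],"grip":0},{"dr":[0,0,0],"travel":[0.008,0,-0.05],"grip":0},{"dr":[0,0,0],"travel":[0.012,0,-0.05],"grip":0},{"dr":[0,0,0],"travel":[0.016,0,-0.05],"grip":0},{"dr":[0,0,0],"travel":[0.018,0,-0.05],"grip":0}]'
```

```text
t: 2.7
position: [0.515, 0.0376, 0.0692]
orientation: [0.0, 0.011, 1.0, -0.002]
contact_force: [0.7, -0.8, 1.2]
opening: 0.0003
```

```bash
python3 -m handwheel '[{"dr":[0,0,0],"travel":[0.002,0,0],"grip":0},{"dr":[0,0,0],"travel":[0.004,0,0],"grip":0},{"dr":[0,0,0],"travel":[0.006,0,0],"grip":0},{"dr":[0,0,0],"travel":[0.008,0,0],"grip":0},{"dr":[0,0,0],"travel":[0.010,0,0],"grip":0},{"dr":[0,0,0],"travel":[0.012,0,0],"grip":0},{"dr":[0,0,0],"travel":[0.014,0,0],"grip":0},{"dr":[0,0,0],"travel":[0.016,0,0],"grip":0},{"dr":[0,0,0],"travel":[0.018,0,0],"grip":0},{"dr":[0,0,0],"travel":[0.020,0,0],"grip":0}]'
```

```text
t: 3.53
position: [0.5351, 0.0376, 0.0692]
orientation: [0.0, 0.011, 1.0, -0.002]
contact_force: [-1.8, 0.1, 1.6]
opening: 0.0001
```

```bash
python3 -m handwheel '[{"dr":[0,0,0],"travel":[-0.004,0,0],"grip":0},{"dr":[0,0,0],"travel":[-0.004,0,-0.002],"grip":0},{"dr":[0,0,0],"travel":[-0.004,0,-0.004],"grip":0},{"dr":[0,0,0],"travel":[-0.004,0,-0.004],"grip":0}]'
python3 - <<'E'
from h import *
c=cam('side');save(c,'s2.png',crop=(200,150,380,290),k=4.4)
print(arm.state()['position'],arm.state()['contact_force'])
E
```

```text
t: 3.87
position: [0.5307, 0.0376, 0.0646]
orientation: [0.0, 0.011, 1.0, -0.002]
contact_force: [-0.4, -0.5, -0.6]
opening: 0.0003
[0.53081442 0.03762718 0.06475456] [ 0.50645165 -0.76585297  0.00684419]
```

View pics/s2.png

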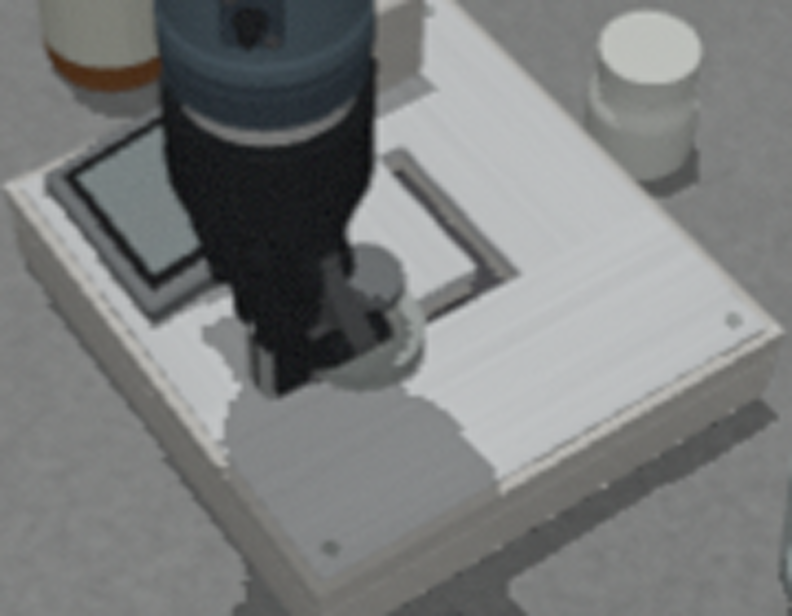

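The side view shows the tips down behind the carrier, low over the deck and pushing its plate at about (380,350). I'll push on along leg 1.

```bash
python3 -m handwheel '[{"dr":[0,0,0],"travel":[0.002,0,0],"grip":0},{"dr":[0,0,0],"travel":[0.004,0,0],"grip":0},{"dr":[0,0,0],"travel":[0.007,0,0],"grip":0},{"dr":[0,0,0],"travel":[0.010,0,0],"grip":0},{"dr":[0,0,0],"travel":[0.013,0,0],"grip":0},{"dr":[0,0,0],"travel":[0.016,0,0],"grip":0},{"dr":[0,0,0],"travel":[0.019,0,0],"grip":0},{"dr":[0,0,0],"travel":[0.022,0,0],"grip":0},{"dr":[0,0,0],"travel":[0.025,-0.0005,0],"grip":0},{"dr":[0,0,0],"travel":[0.028,-0.0005,0],"grip":0},{"dr":[0,0,0],"travel":[0.031,-0.0005,0],"grip":0},{"dr":[0,0,0],"travel":[0.034,-0.0005,0],"grip":0}]'
python3 -m handwheel '[{"dr":[0,0,0],"travel":[0.003,0,0],"grip":0},{"dr":[0,0,0],"travel":[0.006,0,0],"grip":0},{"dr":[0,0,0],"travel":[0.009,0,0],"grip":0},{"dr":[0,0,0],"travel":[0.012,0,0],"grip":0},{"dr":[0,0,0],"travel":[0.015,0,0],"grip":0},{"dr":[0,0,0],"travel":[0.018,0,0],"grip":0},{"dr":[0,0,0],"travel":[0.021,-0.0005,0],"grip":0},{"dr":[0,0,0],"travel":[0.024,-0.0005,0],"grip":0},{"dr":[0,0,0],"travel":[0.027,-0.0005,0],"grip":0},{"dr":[0,0,0],"travel":[0.029,-0.0005,0],"grip":0}]'
```

```text
t: 4.92
position: [0.5651, 0.0371, 0.0647]
orientation: [0.0, 0.011, 1.0, -0.002]
contact_force: [-1.0, 0.9, 0.1]
opening: -0.0
t: 5.75
position: [0.5946, 0.0366, 0.0647]
orientation: [0.0, 0.011, 1.0, -0.002]
contact_force: [-1.2, -0.7, -0.3]
opening: 0.0002
```

Near the corner now, so I'll creep forward in small steps until the force rises.

```bash
python3 -m handwheel '[{"dr":[0,0,0],"travel":[0.001,0,0],"grip":0},{"dr":[0,0,0],"travel":[0.002,0,0],"grip":0},{"dr":[0,0,0],"travel":[0.003,0,0],"grip":0},{"dr":[0,0,0],"travel":[0.004,0,0],"grip":0},{"dr":[0,0,0],"travel":[0.005,0,0],"grip":0}]'
python3 -m handwheel '[{"dr":[0,0,0],"travel":[0.001,0,0],"grip":0},{"dr":[0,0,0],"travel":[0.002,0,0],"grip":0},{"dr":[0,0,0],"travel":[0.002,0,0],"grip":0}]'
```

```text
t: 6.17
position: [0.5996, 0.0366, 0.0647]
orientation: [0.0, 0.011, 1.0, -0.002]
contact_force: [-1.5, 0.3, -0.7]
opening: 0.0
t: 6.42
position: [0.6018, 0.0366, 0.0648]
orientation: [0.0, 0.011, 1.0, -0.002]
contact_force: [0.5, -0.0, -0.3]
opening: -0.0002
```

```bash
python3 -m handwheel '[{"dr":[0,0,0],"travel":[0.001,0,0],"grip":0},{"dr":[0,0,0],"travel":[0.0015,0,0],"grip":0}]'
python3 -m handwheel '[{"dr":[0,0,0],"travel":[0.001,0,0],"grip":0},{"dr":[0,0,0],"travel":[0.0015,0,0],"grip":0}]'
```

```text
t: 6.58
position: [0.6035, 0.0366, 0.0648]
orientation: [0.0, 0.011, 1.0, -0.002]
contact_force: [-1.7, -0.0, -1.0]
opening: -0.0003
t: 6.75
position: [0.6051, 0.0366, 0.0648]
orientation: [0.0, 0.011, 1.0, -0.002]
contact_force: [-1.1, 0.0, -0.7]
opening: -0.0002
```

```bash
python3 -m handwheel '[{"dr":[0,0,0],"travel":[0.001,0,0],"grip":0},{"dr":[0,0,0],"travel":[0.001,0,0],"grip":0}]'
python3 -m handwheel '[{"dr":[0,0,0],"travel":[0.001,0,0],"grip":0},{"dr":[0,0,0],"travel":[0.001,0,0],"grip":0}]'
```

```text
t: 6.92
position: [0.6058, 0.0366, 0.0647]
orientation: [0.0, 0.011, 1.0, -0.002]
contact_force: [-2.3, 0.1, 0.3]
opening: 0.0001
t: 7.08
position: [0.6059, 0.0366, 0.0645]
orientation: [-0.001, 0.011, 1.0, -0.002]
contact_force: [-5.3, -0.6, 1.0]
opening: 0.0003
```

The force rose to 5 N with no further travel, so the pin is against leg 1's far wall. I'll back off and go round to the -y side.

```bash
python3 -m handwheel '[{"dr":[0,0,0],"travel":[-0.01,0,0],"grip":0},{"dr":[0,0,0],"travel":[-0.025,0,0.003],"grip":0},{"dr":[0,0,0],"travel":[-0.03,-0.01,0.005],"grip":0},{"dr":[0,0,0],"travel":[-0.03,-0.03,0.005],"grip":0},{"dr":[0,0,0],"travel":[-0.03,-0.05,0.005],"grip":0},{"dr":[0,0,0],"travel":[-0.025,-0.062,0.005],"grip":0},{"dr":[0,0,0],"travel":[-0.01,-0.062,0.005],"grip":0},{"dr":[0,0,0],"travel":[0.01,-0.062,0.005],"grip":0},{"dr":[0,0,0],"travel":[0.025,-0.062,0.003],"grip":0},{"dr":[0,0,0],"travel":[0.036,-0.062,0],"grip":0},{"dr":[0,0,0],"travel":[0.036,-0.062,0],"grip":0}]'
python3 - <<'E'
from h import *
c=cam('side');save(c,'s3.png',crop=(200,130,380,270),k=4.4)
c=cam('top');save(c,'t3.png',crop=(180,130,360,290),k=3.7)
import pickle;pickle.dump(c,open('t3.pkl','wb'))
E
```

```text
t: 8.0
position: [0.6452, -0.0263, 0.0643]
orientation: [0.001, 0.011, 1.0, -0.002]
contact_force: [0.7, -0.4, 0.9]
opening: 0.0003
```

View pics/s3.png

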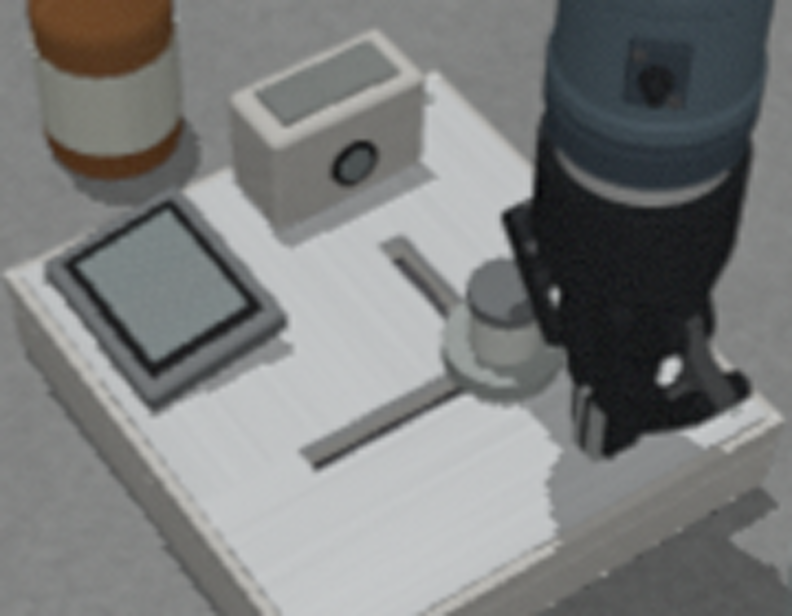

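The side view shows the carrier at the slot corner (cup top at about (500,290) in the crop). The tips are on its -y side and clear of it.

```bash
python3 - <<'E'
from h import *
c=cam('side');print(pts(c,[(200+500/4.4,130+288/4.4)],.096),pts(c,[(200+500/4.4,130+288/4.4)]),arm.state()['position'])
E
python3 -m handwheel '[{"dr":[0,0,0],"travel":[0,0.003,0],"grip":0},{"dr":[0,0,0],"travel":[0,0.006,0],"grip":0},{"dr":[0,0,0],"travel":[0,0.009,0],"grip":0},{"dr":[0,0,0],"travel":[0,0.012,0],"grip":0},{"dr":[0,0,0],"travel":[0,0.015,0],"grip":0},{"dr":[0,0,0],"travel":[0,0.018,0],"grip":0}]'
```

```text
[[0.63996844 0.03551487 0.096     ]] [[0.63973055 0.03524193 0.09641456]] [ 0.64175902 -0.02566446  0.06438894]
t: 8.65
position: [0.6416, -0.0072, 0.0645]
orientation: [-0.001, 0.011, 1.0, -0.002]
contact_force: [-0.6, 0.1, -1.1]
opening: -0.0
```

```bash
python3 -m handwheel '[{"dr":[0,0,0],"travel":[0,0.002,0],"grip":0},{"dr":[0,0,0],"travel":[0,0.004,0],"grip":0},{"dr":[0,0,0],"travel":[0,0.006,0],"grip":0},{"dr":[0,0,0],"travel":[0,0.008,0],"grip":0}]'
python3 -m handwheel '[{"dr":[0,0,0],"travel":[0,0.002,0],"grip":0},{"dr":[0,0,0],"travel":[0,0.004,0],"grip":0},{"dr":[0,0,0],"travel":[0,0.006,0],"grip":0},{"dr":[0,0,0],"travel":[0,0.008,0],"grip":0}]'
```

```text
t: 8.98
position: [0.6416, 0.0007, 0.0645]
orientation: [-0.001, 0.011, 1.0, -0.002]
contact_force: [-0.5, -1.9, -0.5]
opening: 0.0
t: 9.32
position: [0.6416, 0.0088, 0.0645]
orientation: [-0.001, 0.011, 1.0, -0.002]
contact_force: [-0.3, -1.5, 0.0]
opening: 0.0
```

Sliding freely into leg 2.

```bash
python3 -m handwheel '[{"dr":[0,0,0],"travel":[0,0.003,0],"grip":0},{"dr":[0,0,0],"travel":[0,0.006,0],"grip":0},{"dr":[0,0,0],"travel":[0,0.009,0],"grip":0},{"dr":[0,0,0],"travel":[0,0.012,0],"grip":0},{"dr":[0,0,0],"travel":[0,0.015,0],"grip":0},{"dr":[0,0,0],"travel":[0.0005,0.018,0],"grip":0},{"dr":[0,0,0],"travel":[0.0005,0.021,0],"grip":0},{"dr":[0,0,0],"travel":[0.0005,0.024,0],"grip":0}]'
python3 -m handwheel '[{"dr":[0,0,0],"travel":[0,0.003,0],"grip":0},{"dr":[0,0,0],"travel":[0,0.006,0],"grip":0},{"dr":[0,0,0],"travel":[0,0.009,0],"grip":0},{"dr":[0,0,0],"travel":[0,0.012,0],"grip":0},{"dr":[0,0,0],"travel":[0,0.015,0],"grip":0},{"dr":[0,0,0],"travel":[0.0005,0.018,0],"grip":0},{"dr":[0,0,0],"travel":[0.0005,0.021,0],"grip":0},{"dr":[0,0,0],"travel":[0.0005,0.024,0],"grip":0}]'
```

```text
t: 9.98
position: [0.6422, 0.0331, 0.0645]
orientation: [-0.001, 0.011, 1.0, -0.002]
contact_force: [-0.3, -1.3, -0.2]
opening: 0.0004
t: 10.65
position: [0.6427, 0.0574, 0.0645]
orientation: [-0.001, 0.011, 1.0, -0.002]
contact_force: [-0.2, -1.0, -0.9]
opening: -0.0004
```

```bash
python3 -m handwheel '[{"dr":[0,0,0],"travel":[0,0.0015,0],"grip":0},{"dr":[0,0,0],"travel":[0,0.003,0],"grip":0},{"dr":[0,0,0],"travel":[0,0.0045,0],"grip":0},{"dr":[0,0,0],"travel":[0,0.006,0],"grip":0}]'
python3 -m handwheel '[{"dr":[0,0,0],"travel":[0,0.001,0],"grip":0},{"dr":[0,0,0],"travel":[0,0.002,0],"grip":0}]'
```

```text
t: 10.98
position: [0.6427, 0.0635, 0.0645]
orientation: [-0.001, 0.011, 1.0, -0.002]
contact_force: [-0.4, -1.3, 0.4]
opening: -0.0
t: 11.15
position: [0.6427, 0.0655, 0.0645]
orientation: [-0.001, 0.011, 1.0, -0.002]
contact_force: [-0.3, -1.9, -0.1]
opening: -0.0002
```

```bash
for i in 1 2; do :; done; python3 -m handwheel '[{"dr":[0,0,0],"travel":[0,0.001,0],"grip":0},{"dr":[0,0,0],"travel":[0,0.002,0],"grip":0}]'
python3 -m handwheel '[{"dr":[0,0,0],"travel":[0,0.001,0],"grip":0},{"dr":[0,0,0],"travel":[0,0.0015,0],"grip":0}]'
python3 -m handwheel '[{"dr":[0,0,0],"travel":[0,0.001,0],"grip":0},{"dr":[0,0,0],"travel":[0,0.001,0],"grip":0}]'
```

```text
t: 11.32
position: [0.6427, 0.0675, 0.0645]
orientation: [-0.001, 0.011, 1.0, -0.002]
contact_force: [0.3, -1.3, 0.7]
opening: -0.0002
t: 11.48
position: [0.6427, 0.0692, 0.0645]
orientation: [-0.001, 0.011, 1.0, -0.002]
contact_force: [0.0, -1.6, -0.7]
opening: -0.0
t: 11.65
position: [0.6427, 0.0704, 0.0645]
orientation: [-0.001, 0.011, 1.0, -0.002]
contact_force: [-0.9, -0.4, -0.4]
opening: 0.0001
```

```bash
python3 -m handwheel '[{"dr":[0,0,0],"travel":[0,0.001,0],"grip":0},{"dr":[0,0,0],"travel":[0,0.001,0],"grip":0}]'
python3 -m handwheel '[{"dr":[0,0,0],"travel":[0,0.001,0],"grip":0},{"dr":[0,0,0],"travel":[0,0.001,0],"grip":0}]'
```

```text
t: 11.82
position: [0.6427, 0.0717, 0.0645]
orientation: [-0.001, 0.011, 1.0, -0.002]
contact_force: [-0.9, -0.5, 0.5]
opening: -0.0005
t: 11.98
position: [0.6427, 0.0729, 0.0645]
orientation: [-0.001, 0.011, 1.0, -0.002]
contact_force: [-0.2, -1.3, 0.4]
opening: 0.0
```

```bash
python3 -m handwheel '[{"dr":[0,0,0],"travel":[0,0.001,0],"grip":0},{"dr":[0,0,0],"travel":[0,0.001,0],"grip":0}]'
python3 -m handwheel '[{"dr":[0,0,0],"travel":[0,0.001,0],"grip":0},{"dr":[0,0,0],"travel":[0,0.001,0],"grip":0}]'
```

```text
t: 12.15
position: [0.6427, 0.0741, 0.0644]
orientation: [-0.001, 0.011, 1.0, -0.002]
contact_force: [-0.7, -1.3, 0.0]
opening: -0.0001
t: 12.32
position: [0.6427, 0.075, 0.0645]
orientation: [-0.001, 0.011, 1.0, -0.002]
contact_force: [-0.2, -1.0, 0.1]
opening: -0.0005
```

```bash
python3 -m handwheel '[{"dr":[0,0,0],"travel":[0,0.001,0],"grip":0},{"dr":[0,0,0],"travel":[0,0.001,0],"grip":0}]'
python3 -m handwheel '[{"dr":[0,0,0],"travel":[0,0.001,0],"grip":0},{"dr":[0,0,0],"travel":[0,0.001,0],"grip":0}]'
```

```text
t: 12.48
position: [0.6427, 0.0753, 0.0645]
orientation: [-0.001, 0.011, 1.0, -0.003]
contact_force: [0.3, -4.2, 0.5]
opening: 0.0002
t: 12.65
position: [0.6427, 0.0755, 0.0645]
orientation: [-0.001, 0.011, 1.0, -0.004]
contact_force: [-0.4, -5.4, 0.3]
opening: -0.0001
```

The force rose to 5 N with no further travel: the end wall. I'll back off, lift clear and check.

```bash
python3 -m handwheel '[{"dr":[0,0,0],"travel":[0,-0.004,0],"grip":0},{"dr":[0,0,0],"travel":[0,-0.015,0],"grip":0},{"dr":[0,0,0],"travel":[0,-0.035,0.0],"grip":0},{"dr":[0,0,0],"travel":[0,-0.06,0.01],"grip":0},{"dr":[0,0,0],"travel":[0,-0.085,0.03],"grip":0},{"dr":[0,0,0],"travel":[-0.01,-0.095,0.06],"grip":0},{"dr":[0,0,0],"travel":[-0.02,-0.1,0.09],"grip":0},{"dr":[0,0,0],"travel":[-0.03,-0.1,0.11],"grip":0},{"dr":[0,0,0],"travel":[-0.04,-0.1,0.12],"grip":0},{"dr":[0,0,0],"travel":[-0.04,-0.1,0.12],"grip":0}]'
python3 - <<'E'
from h import *
import pickle
c=cam('side');save(c,'s4.png',crop=(200,100,380,240),k=4.4);pickle.dump(c,open('s4.pkl','wb'))
print(arm.state()['contact_force'])
E
```

```text
t: 13.48
position: [0.6028, -0.0247, 0.1874]
orientation: [0.001, 0.011, 1.0, -0.003]
contact_force: [0.5, -0.9, 0.7]
opening: 0.0001
[ 0.58131138  0.2709765  -0.13393749]
```

View pics/s4.png

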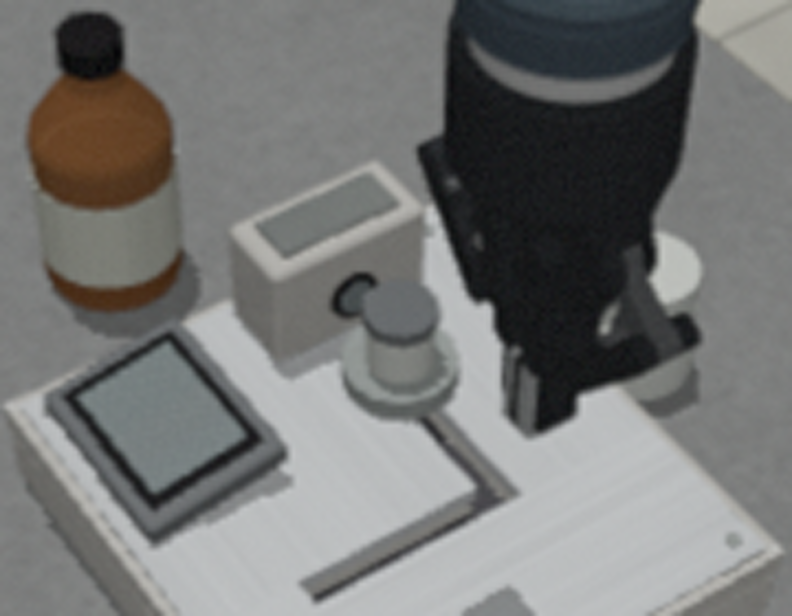

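The carrier stands in front of the reading head, with its cup top at (400,309) in the crop and both slot legs visible behind it. I'll measure its position and check the bystanders.

```bash
python3 - <<'E'
from h import *
import pickle
c=pickle.load(open('s4.pkl','rb'))
print('cup',pts(c,[(200+400/4.4,100+309/4.4)],.096),pts(c,[(200+400/4.4,100+309/4.4)]))
a=pickle.load(open('side0.pkl','rb'))
m=np.abs(c['frame'].astype(int)-a['frame']).max(2)>40
for n,(u,v) in dict(bottle=(320,195),jar=(492,243),spare=(431,430),beaker=(562,380)).items():
    u/=1.42;v/=1.42;print(n,m[int(v)-28:int(v)+28,int(u)-22:int(u)+22].sum())
E
```

```text
cup [[0.64301996 0.10918216 0.096     ]] [[0.64351752 0.10984053 0.09513953]]
bottle 0
jar 1249
spare 0
beaker 0
```

The jar is hidden by the arm in this view. I'll retreat further and take one last top view.

```bash
python3 -m handwheel '[{"dr":[0,0,0],"travel":[-0.03,-0.02,0.01],"grip":0},{"dr":[0,0,0],"travel":[-0.06,-0.05,0.02],"grip":0},{"dr":[0,0,0],"travel":[-0.09,-0.08,0.03],"grip":0},{"dr":[0,0,0],"travel":[-0.12,-0.11,0.04],"grip":0},{"dr":[0,0,0],"travel":[-0.14,-0.14,0.05],"grip":0},{"dr":[0,0,0],"travel":[-0.16,-0.17,0.05],"grip":0},{"dr":[0,0,0],"travel":[-0.17,-0.18,0.05],"grip":0},{"dr":[0,0,0],"travel":[-0.17,-0.18,0.05],"grip":0}]'
python3 - <<'E'
from h import *
import pickle
c=cam('top');save(c,'t4.png',crop=(190,110,350,230),k=5);pickle.dump(c,open('t4.pkl','wb'))
a=pickle.load(open('top0.pkl','rb'))
m=np.abs(c['frame'].astype(int)-a['frame']).max(2)>40
for n,(u,v) in dict(bottle=(210,310),jar=(368,188),spare=(512,369),beaker=(545,245)).items():
    u/=1.42;v/=1.42;print(n,m[int(v)-20:int(v)+20,int(u)-20:int(u)+20].sum())
E
```

```text
t: 14.2
position: [0.4306, -0.2061, 0.2336]
orientation: [-0.001, 0.013, 1.0, -0.003]
contact_force: [0.0, 0.2, -0.2]
opening: -0.0002
bottle 0
jar 0
spare 0
beaker 0
```

View pics/t4.png

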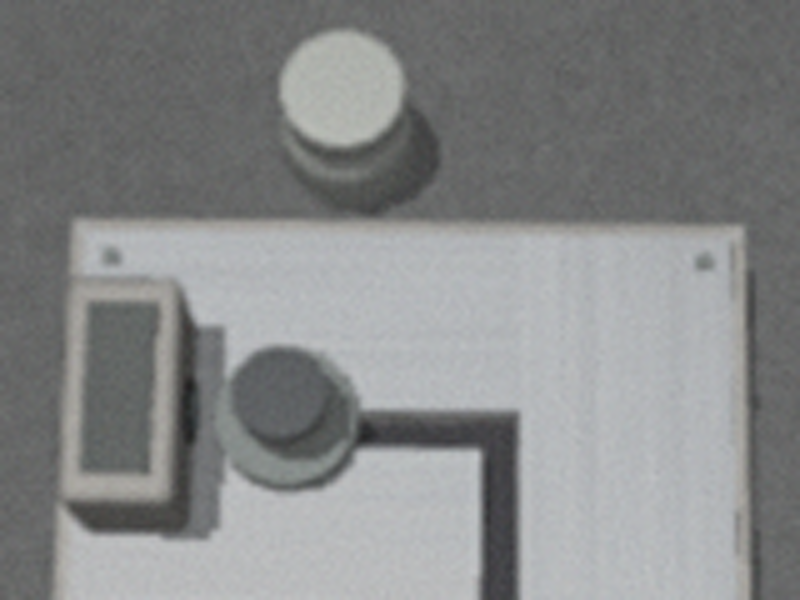

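The plate spans columns 218–358 (centre about (288,418)) and the slot's -y wall is at 519. The local y difference between the two should be 84 mm.

```bash
python3 - <<'E'
from h import *
import pickle
c=pickle.load(open('t4.pkl','rb'))
q=lambda u,v,z:pts(c,[(190+u/5-.4,110+v/5-.4)],z)[0]
p=q(288,420,.064);w=q(519,430,.052);t=q(281,393,.096)
print(p,t,w,'dy plate',p[1]-w[1],'dy cup',t[1]-w[1])
E
```

```text
[0.64248213 0.11143075 0.064     ] [0.64391044 0.11148392 0.096     ] [0.64098947 0.0283315  0.052     ] dy plate 0.08309924851510381 dy cup 0.08315242044276618
```

```bash
python3 -c "
from cell import arm
print(arm.hand_in(),arm.state()['t'])"
```

```text
the job is handed in; nothing more can be done
the job is handed in; nothing more can be done
```

The carrier is home at the end of leg 2, in front of the reading head, and the job is handed in. I pushed only on the carrier's plate, with the shut fingertips: along leg 1 to the corner wall, then from the -y side down leg 2 to the end wall. It slid at about 1–2 N, and at each wall I stopped when the force reached about 5 N. The last motion ended at 14.2 s.

**Last checks:**
- **Carrier position, top view:** it stands at (0.642, 0.111) m; the expected end is (0.6415, 0.111). It is 83 mm from the slot's -y wall, nominally 84 mm, which is within one pixel.
- **Carrier position, side view:** this reads about 1–2 mm short in y, at 0.109–0.110 m, within the calibration error. The rise in force at the end wall also says it is home.
- **Bystanders:** the bottle, jar, spare cup and beaker show no change from the first top picture.
- **Arm:** it is clear of everything.

**One slip:** for the first 20 mm or so of leg 1 the tips were about 3 mm higher than intended, still on the plate's edge. I backed off, lowered them and carried on.

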